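# Put the lapping dome away and close the case

## Task

Put the brass lapping dome away: set it down gently, stem up and level, in the black ring inside the open blue case. Then press the red thumb pad at the knee of the locked folding lid stay to break the stay, and only after that lower the lid, without slamming it, until it is fully closed. Do not force the lid against the locked stay, and leave the jar, the tape measure and the glue bottle where they are.

Things in the scene. Friction and masses are not known exactly. Their poses are not given: they have to be found in the camera images.
- dome: loose lapping head, 0.22 kg: solid brass half ball, radius 28 mm, ground flat 16 mm wide underneath, and on its flat top a dark steel stem, diameter 22 mm, from 34 to 60.5 mm above the underside: grip it there. Stands on the flat, stem up; rocks if pushed. Origin in the middle of the flat, z along the stem. Placed on the left or the right of the bench.
- dome_center (a point): centre of the dome's ball, 27 mm above its underside, on the stem axis
- case: open blue sheet-steel case, fixed to the bench, outside 170 (x) x 250 (y) x 90 mm high, walls and floor 3 mm, origin under its centre. Its x points to the hinged rear side, away from the robot; its y to the robot's left. The lid stands up at the rear; the folding stay lies along the inside of the left (+y) wall.
- ring_seat (a point): where the dome's ball centre is when seated in the slippery black nylon ring (outer diameter 48, hole 32, 20 mm high) fixed on the case floor: on the ring's axis, case x -12, y -35, z +46 mm; the ring's top is 23 mm above the case's underside. Seated, the dome's underside is 19 mm and its stem's top 80 mm above the case's underside.
- lid (a joint): lid hinge, rad: 0 = held open by the locked stay (83 degrees up from closed), grows as the lid is lowered, 1.45 = fully closed (its stop). Stiff hinge (0.32 N m): the lid stays where it is left.
- lid_hinge (a point): middle of the lid's hinge axis, on the case's rear rim (case x +85, y 0, z +90 mm); the axis runs along the case's y
- lid_edge (a point): middle of the lid's free edge on its outer face, 170 mm from the hinge. Flat blue lid, 256 mm wide, 5 mm thick, with a lip 5 mm beyond this point, turned 8 mm inward. The outer face looks to the rear while open, up when closed; pull or push on it to lower the lid (a few newtons at the edge once the stay is broken).
- stay_knee (a joint): knee of the folding stay, rad: 0 = locked (bowed 0.36 past straight, to the front and up, against its stop), 0.36 = straight (dead centre), more = broken, folding down and to the rear; 2.75 with the lid closed. Stiff: stays where it is left. Breaking it takes some 3 to 5 N on the pad. While locked the lid cannot be lowered.
- thumb_pad (a point): centre of the upper surface of the red thumb pad, 34 x 34 mm, on the stay's lower link just below the knee. It faces up and to the front, 48 degrees from level while locked. Pressed down and to the rear it swings about stay_pivot; some 25 mm along that arc takes the knee well past dead centre, the pad still above the rim.
- stay_pivot (a point): pivot of the stay's lower link, in the plane of the middle of the pad: case x -50, y +102.5, z +78 mm. The axis runs along the case's y; the pad's centre lies 64 mm from it. Lower and upper link are 75 mm long.
- parts_jar: bystander: orange jar with a white lid, diameter 64, 67 mm high, origin under its centre; stands on the side where the dome is not
- tape_measure: bystander: yellow pocket tape measure standing on edge, 31 x 72 x 58 mm high, origin under its centre
- glue_bottle: bystander: small red bottle with a black nozzle, diameter 36, 86 mm high, origin under its centre
Not all that is in view belongs to the job. There is more than one size of the dome; the job needs the smaller.

How it is judged:
By the outcome, as a careful person would: the job done as asked, in the order asked, and still so for the second after the job is handed in, with the robot touching nothing.
It also fails if it takes over 72 s, if anything falls off the work surface, if the arm or the gripper's body presses on something with over 40 N, if the wrist force passes 120 N, or if a joint passes its speed limit or range.

## Robot

A 6-joint arm with a two-finger parallel gripper is mounted at the origin on a cart in front of the work surface, level with it; the furniture and walls round the work are solid. World frame = base frame: x ahead of the robot, y to its left, z up, the work surface at z = 0. Lengths are in m, angles in rad, forces in N, time in s.
With the tool pointing down it reaches from about 0.4 to 0.825 m from the base axis. Payload 7 kg.
Tool frame: the origin (TCP) lies on the centre line of the jaws, within the pads' length; the fingertips stand 14 mm ahead of it and the grasp point (between the pads) lies 5 mm behind it; z points along the fingers, y is the line along which they close (so a half turn about z gives the same grasp; the last joint's range is limited). The gripper opens to 88 mm and grips with 3 to 60 N. Pads are 19 mm wide; open, the fingers measure 130 mm over their backs; the gripper's body (78 mm by 193 mm) begins 47 mm behind the grasp point.
Start: joints at [-1.017, 0.359, 0.012, 0, -1.224, -0.288], TCP at [0.177, -0.651, 0.241] pointing down, gripper open.
Joint ranges: [-3.07, 3.07], [-1.43, 2.12], [-1.02, 1.25], [-3.03, 1.67], [-3.05, -0], [-3.03, 3.03]. Speed limits (rad/s): [2.39, 2.39, 3.01, 3.14, 3.14, 3.14].

## Interface

Orientations are given as [roll, pitch, yaw] about the fixed x, y, z axes, in that order (R = Rz(yaw) Ry(pitch) Rx(roll)).
In Python, from station import arm gives the robot as it stands.
- The arm moves only by the tool move_arm, never from a script. Its argument "rows" is a list of rows, each an object with "translation": the shift along the tool's x, y, z in cm, a list of three; "rot": the turn, a rotation vector about the tool's x, y, z in degrees, a list of three; "hand": the closure, from 0 (fully open) to 1 (shut). A call has 1 to 8 rows; each row is the pose to reach, as a shift and turn from the pose commanded when the call began, along the tool's axes at that moment; what a row does not reach only later rows make up. A row lasts 1/12 s, in which the tool goes at most 41.7 mm and 7.16 degrees, less where a joint would pass 70% of its speed; a pose out of reach is approached as far as the arm can. A call with a gripper value outside its range is refused whole. The fingers move at their own pace and stop on an object; "squeeze" is the grip in N (left out, the last holds). Time passes only in rows, so rows that repeat a pose let the fingers close. It gives the time, the measured TCP pose, the force, the opening and the grip force at its end, in the units of the state.
- arm.get_state(): the state, without advancing time (a new reading comes with each control period).
- arm.grab_frame(name): name is "side" or "top" or "wrist"; returns (picture, depth): 420x560x3 uint8, red, green, blue; 420x560 float32, m along the optical axis (not along the pixel's ray), 0 where there is no reading.
- arm.camera_params(name): a dict with "vfov" (degrees; the focal length in pixels is half the picture's height over the tangent of half this angle, whatever the lens; pixels are square), "cx", "cy" (the principal point, pixels), "position" and "orientation" of the camera in the world; the wrist camera has in their place "tool_from_camera" (4x4, takes a point from camera to tool coordinates, whose origin is the TCP and whose axes are the flange's). Camera axes: x right, y down, z forward; pixel columns grow to the right and rows downward; lengths in m; the calibration is good to about 2 mm. A picture is of the moment at which its call begins: read the wrist's pose just before it. camera_params takes no time and is no camera call.
- arm.job_done(): hands the job in; it is judged then, once.
Trained networks look in the newest picture that a camera, given by its name, has taken for a name from the list of things; names that differ only in an ending like _2 or _b are one class to them, and where a whole thing is asked for, a point or a joint stands for the part that bears it (a point fixed in the world has none). Each returns a list of dicts, best first, with "p" (0 to 1); they miss things now and then, are a little off and sometimes report something else, mostly with a low value. They report only what shows in the picture. A call takes as long as a camera call. They do not tell look-alikes from the thing itself.
- arm.search_frame(label, camera): "point" ([x, y, z] in m, in the coordinates of the camera as it stood for that picture, good to about 4 mm: the middle of the surface that is visible of it).
- arm.pinpoint(label, camera): "point" ([x, y, z] in m, in the coordinates of the camera as it stood for that picture, good to about 4 mm: a listed point, or the origin of a listed thing).
The state is a dict: "t": time; "q": joint angles; "qd": joint speeds; "joint_efforts": joint torques, N m; "eef_pos": TCP position; "ee_rot": TCP orientation; "force": force on the tool from outside, world axes, zero at the start; "moment": the same for the moment, N m; "width": finger opening in m; "gripper_force": force on a finger pad.
Only numpy, scipy, OpenCV 4.12 (cv2) and the standard library are available. Lean on these libraries where they do the work, as an engineer would, in place of code of your own. Each camera call takes 0.05 s, during which the arm holds its last target. There are 200 camera calls.

## Working session

There is one attempt and no reset: what is moved stays moved. The work goes in short steps, Python scripts to look and compute and a tool call to move; the robot and the scene stay as the last step left them, time stands still between calls to the robot, and variables do not carry over. Pictures are saved under pics/ and viewed, at most 10 in all, crops included, and the job is handed in when it is done.

Besides the shell and the picture viewer there is one more tool, called after "Call:" by a JSON object that holds its "op" and its "data". move_arm: Moves the arm, as the interface text tells. Its arguments: {"type":"object","properties":{"rows":{"type":"array","items":{"type":"object","properties":{"translation":{"type":"array","items":{"type":"number"}},"rot":{"type":"array","items":{"type":"number"}},"hand":{"type":"number"}}}},"squeeze":{"type":"number"}},"required":["rows"]}

```bash
ls; mkdir -p pics; cat > h.py <<'E'
import numpy as np, cv2
from scipy.spatial.transform import Rotation as R
from station import arm
def camT(n):
    p=arm.camera_params(n)
    if 'tool_from_camera' in p:
        s=arm.get_state(); T=np.eye(4); T[:3,:3]=R.from_euler('xyz',s['ee_rot']).as_matrix(); T[:3,3]=s['eef_pos']
        return T@np.array(p['tool_from_camera'])
    T=np.eye(4); o=np.array(p['orientation'])
    T[:3,:3]=o if o.shape==(3,3) else (R.from_euler('xyz',o).as_matrix() if o.size==3 else R.from_quat(o).as_matrix())
    T[:3,3]=p['position']; return T
def shot(n,fn=None):
    T=camT(n); im,d=arm.grab_frame(n)
    if fn: cv2.imwrite('pics/'+fn,im[:,:,::-1])
    return im,d,T
def cloud(n,d,T):
    p=arm.camera_params(n); f=d.shape[0]/2/np.tan(np.radians(p['vfov'])/2)
    v,u=np.indices(d.shape); P=np.stack([(u-p['cx'])/f*d,(v-p['cy'])/f*d,d],-1)
    return P@T[:3,:3].T+T[:3,3]
def pix(n,T,X):
    p=arm.camera_params(n); f=210/np.tan(np.radians(p['vfov'])/2)
    c=T[:3,:3].T@(np.array(X)-T[:3,3]); return np.round([c[0]/c[2]*f+p['cx'],c[1]/c[2]*f+p['cy']])
def ask(l,n,T,kind='pinpoint'):
    for r in getattr(arm,kind)(l,n)[:3]:
        X=T[:3,:3]@np.array(r['point'])+T[:3,3]
        print(kind,n,l,round(r['p'],2),np.round(X,4),pix(n,T,X))
E
python3 - <<'E'
from h import *
for n in('top','side'):
    print(arm.camera_params(n)); im,d,T=shot(n,n+'0.png'); np.save(n+'d.npy',d)
    for l in('dome','dome_center','ring_seat','case','lid_hinge','lid_edge','thumb_pad','stay_pivot','parts_jar','tape_measure','glue_bottle'): ask(l,n,T)
print(arm.get_state())
E
```

```text
pics
{'vfov': 43.06940720078921, 'cx': 283.93440232249617, 'cy': 207.21124750863672, 'position': array([0.27532186, 0.00406284, 1.4987057 ]), 'orientation': array([-2.95806248, -0.01158057, -1.54908703])}
pinpoint top dome 0.88 [ 0.5107 -0.2195 -0.0025] [358. 224.]
pinpoint top dome 0.69 [ 0.4506 -0.3243  0.0023] [395. 246.]
pinpoint top dome_center 0.7 [ 0.4489 -0.3211  0.0199] [395. 245.]
pinpoint top dome_center 0.69 [ 0.4492 -0.3228  0.0023] [395. 246.]
pinpoint top dome_center 0.6 [ 0.5148 -0.2165  0.0385] [359. 220.]
pinpoint top ring_seat 0.9 [ 0.5678 -0.0248  0.0424] [290. 200.]
pinpoint top ring_seat 0.48 [3.744e-01 1.073e-01 3.000e-04] [242. 269.]
pinpoint top case 0.85 [0.5885 0.009  0.0008] [279. 195.]
pinpoint top lid_hinge 0.8 [ 0.6761 -0.0053  0.0884] [285. 157.]
pinpoint top lid_edge 0.65 [ 0.6587 -0.0008  0.256 ] [283. 145.]
pinpoint top thumb_pad 0.52 [0.585  0.1121 0.1292] [239. 186.]
pinpoint top stay_pivot 0.86 [0.5519 0.1166 0.0788] [239. 202.]
pinpoint top parts_jar 0.62 [0.4244 0.2975 0.0005] [175. 250.]
pinpoint top tape_measure 0.65 [3.732e-01 1.087e-01 3.00
[... 1375 characters left out ...]
 [0.4292 0.2999 0.0037] [251. 204.]
{'t': 1.2, 'q': array([-1.01691208e+00,  3.58602662e-01,  1.19114302e-02,  3.40985296e-06,
       -1.22409670e+00, -2.88111466e-01]), 'qd': array([-0.00095719,  0.00035294,  0.00080794,  0.0001426 , -0.00182322,
        0.00040933]), 'joint_efforts': array([ 2.67183641e-03, -5.82396770e+01,  2.93302953e+01,  7.00315878e+00,
        1.21788774e-02, -2.61232555e-05]), 'eef_pos': array([ 0.17727884, -0.65128921,  0.24056512]), 'ee_rot': array([-3.14158369e+00, -6.89058955e-07, -2.87581871e+00]), 'force': array([-0.64599758,  0.07082453,  0.09450952]), 'moment': array([-0.00791216, -0.01292188,  0.01018793]), 'gripper_force': 0.0, 'width': 0.08801721986285259}
```

```bash
python3 - <<'E'
from h import *
a=cv2.imread('pics/side0.png'); b=cv2.imread('pics/top0.png')
c=a[270:400,170:350]; cv2.imwrite('pics/c.png',cv2.resize(c,None,fx=4,fy=4)[:600,:800])
cv2.imwrite('pics/ab.png',cv2.resize(np.hstack([a,b]),(800,300)))
d=b[120:290,160:420]; cv2.imwrite('pics/d.png',cv2.resize(d,None,fx=3,fy=3,interpolation=cv2.INTER_CUBIC))
for n in('top','side'):
    P=cloud(n,np.load(n+'d.npy'),camT(n))
    for q in((.512,-.217),(.45,-.321)):
        m=np.hypot(P[...,0]-q[0],P[...,1]-q[1])<.05
        Q=P[m]; zt=np.percentile(Q[:,2],99.5)
        t=Q[Q[:,2]>zt-.004]; b=Q[(Q[:,2]>.008)]
        print(n,q,'ztop',zt.round(4),'topmid',((t.max(0)+t.min(0))/2).round(4),'ext',np.ptp(t,axis=0).round(4),'body ext',np.ptp(b,axis=0).round(4),((b.max(0)+b.min(0))/2).round(4))
E
```

```text
top (0.512, -0.217) ztop 0.0885 topmid [ 0.5132 -0.2147  0.088 ] ext [0.0277 0.0274 0.0069] body ext [0.0822 0.0823 0.0833] [ 0.5096 -0.2111  0.0498]
top (0.45, -0.321) ztop 0.0643 topmid [ 0.4466 -0.3173  0.0634] ext [0.0194 0.0195 0.0057] body ext [0.0537 0.0625 0.058 ] [ 0.4471 -0.3221  0.0372]
side (0.512, -0.217) ztop 0.0877 topmid [ 0.5148 -0.2174  0.0866] ext [0.0294 0.0296 0.0052] body ext [0.0769 0.0749 0.0755] [ 0.5144 -0.2203  0.0514]
side (0.45, -0.321) ztop 0.0628 topmid [ 0.4499 -0.3204  0.0615] ext [0.0202 0.0226 0.0052] body ext [0.0543 0.054  0.0549] [ 0.4496 -0.3212  0.0367]
```

View pics/c.png

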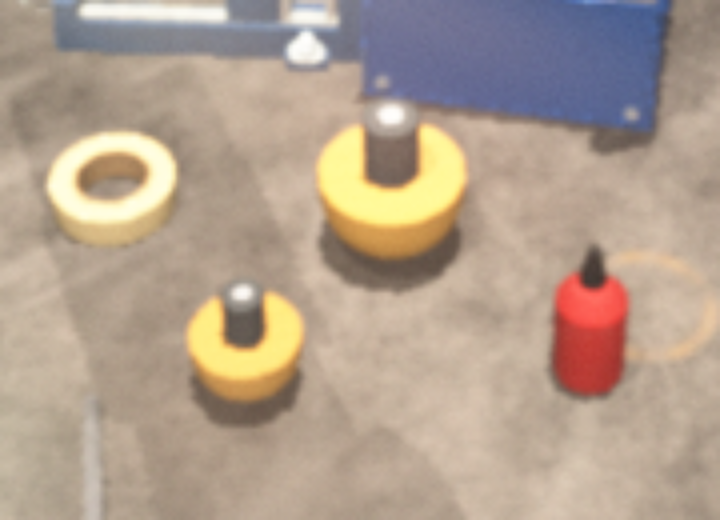

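View pics/d.png

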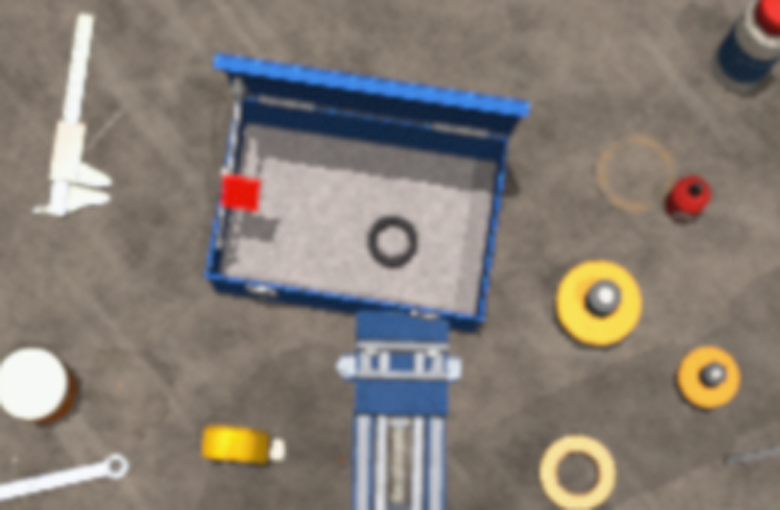

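View pics/side0.png

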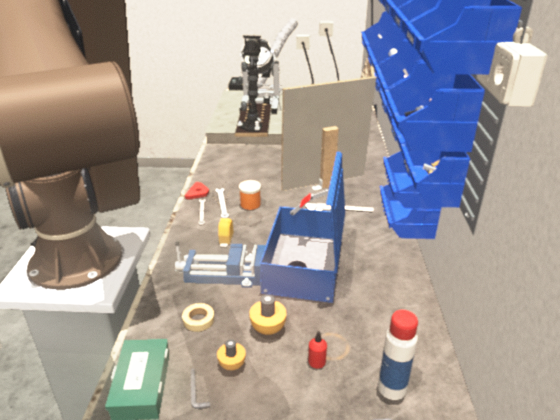

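Both crops show the same layout. The look-alikes for the dome are the large brass dome (side 267,315; top 359,220; top at 88 mm, 80 mm wide) and the small brass dome (side 232,357; top 395,245; top at 62 mm, 54 mm wide). The cream tape roll at side (198,317) is no match. I choose the small dome at about (0.449, -0.319). The red pad shows at top (240,184), the ring at (290,200), and the case is yawed by a few degrees.

```bash
cat >> h.py <<'E'
def go(pos,rpy=None,Rt=None):
    s=arm.get_state(); A=R.from_euler('xyz',s['ee_rot']); B=Rt if Rt is not None else (R.from_euler('xyz',rpy) if rpy is not None else A)
    print('t',round(s['t'],2),'trans cm',np.round(A.inv().apply(np.array(pos)-s['eef_pos'])*100,2),'rot deg',np.round(np.degrees((A.inv()*B).as_rotvec()),1))
E
python3 - <<'E'
from h import *
for n in('top','side'):
    d=np.load(n+'d.npy'); P=cloud(n,d,camT(n)); im=cv2.imread('pics/'+n+'0.png')
    h=cv2.cvtColor(im,cv2.COLOR_BGR2HSV); blue=(h[...,0]>100)&(h[...,0]<130)&(h[...,1]>120)
    m=blue&(d>0)&(abs(P[...,0]-.66)<.08)&(abs(P[...,1])<.16)&(P[...,2]>.11)&(P[...,2]<.29)
    Q=P[m]; c=np.median(Q,0)
    for _ in range(5):
        u,s,vt=np.linalg.svd(Q-Q.mean(0),full_matrices=False); r=(Q-Q.mean(0))@vt[2]; Q=Q[abs(r)<2.5*r.std()+.001]
    nrm=vt[2]*np.sign(vt[2][0]); print(n,len(Q),'lid n',nrm.round(3),'yaw',np.degrees(np.arctan2(nrm[1],nrm[0])).round(2),Q.mean(0).round(4),Q.min(0).round(3),Q.max(0).round(3))
    m=blue&(P[...,2]>.083)&(P[...,2]<.097)&(abs(P[...,0]-.58)<.13)&(abs(P[...,1])<.16)
    print(' rim rect',cv2.minAreaRect(P[m][:,:2].astype(np.float32)*1000),m.sum())
    red=((h[...,0]<6)|(h[...,0]>174))&(h[...,1]>170)&(abs(P[...,0]-.585)<.04)&(abs(P[...,1]-.112)<.04)&(P[...,2]>.08)
    Q=P[red]; u,s,vt=np.linalg.svd(Q-Q.mean(0)); print(' pad',Q.mean(0).round(4),((Q.min(0)+Q.max(0))/2).round(4),np.ptp(Q,axis=0).round(3),vt[2].round(3))
go([.449,-.319,.2],[np.pi,0,np.pi-.13])
E
```

```text
top 1058 lid n [ 0.98  -0.133  0.146] yaw -7.72 [ 0.6567 -0.0042  0.2153] [ 0.628 -0.126  0.11 ] [0.683 0.126 0.27 ]
 rim rect ((588.7342529296875, 8.187896728515625), (250.221435546875, 173.33843994140625), 82.03794860839844) 272
 pad [0.5884 0.1117 0.1343] [0.5882 0.1118 0.1328] [0.024 0.03  0.029] [-0.775  0.099  0.624]
side 830 lid n [ 0.977 -0.138  0.163] yaw -8.01 [ 0.6579 -0.0373  0.2212] [ 0.633 -0.132  0.11 ] [0.686 0.125 0.267]
 rim rect ((589.71435546875, 7.153656005859375), (258.0546569824219, 171.2218475341797), 83.80481719970703) 226
 pad [0.5918 0.1036 0.1373] [0.5912 0.1053 0.1355] [0.02  0.026 0.021] [ 0.72  -0.054 -0.692]
t 1.2 trans cm [-34.95  24.93   4.06] rot deg [-0.   0.  22.7]
```

Call:
{"op": "move_arm", "data": {"rows": [{"translation": [-3.5,2.5,0.4],"rot": [0,0,2],"hand": 0.3},{"translation": [-7,5,0.8],"rot": [0,0,4],"hand": 0.3},{"translation": [-10.2,7.2,1],"rot": [0,0,6],"hand": 0.3},{"translation": [-13.6,9.6,1.4],"rot": [0,0,8],"hand": 0.3},{"translation": [-17,12,1.8],"rot": [0,0,10],"hand": 0.3},{"translation": [-20.4,14.4,2.2],"rot": [0,0,13],"hand": 0.3},{"translation": [-23.6,16.8,2.6],"rot": [0,0,16],"hand": 0.3},{"translation": [-26.5,18.8,3],"rot": [0,0,19],"hand": 0.3}]}}

```text
t: 1.87
eef_pos: [0.3847, -0.3982, 0.2108]
ee_rot: [-3.141, 0.001, 3.074]
force: [0.8, -0.9, 0.2]
width: 0.0615
gripper_force: 0.0
```

```bash
python3 - <<'E'
from h import *
go([.449,-.319,.18],[np.pi,0,np.pi-.138])
E
```

```text
t 1.87 trans cm [-5.87  8.34  3.08] rot deg [-0.  0.  4.]
```

Call:
{"op": "move_arm", "data": {"rows": [{"translation": [-2,2.8,1],"rot": [0,0,2],"hand": 0.3},{"translation": [-4,5.6,2],"rot": [0,0,4],"hand": 0.3},{"translation": [-5.4,7.6,2.8],"rot": [0,0,4],"hand": 0.3},{"translation": [-5.9,8.3,3.1],"rot": [0,0,4],"hand": 0.3},{"translation": [-5.9,8.3,3.1],"rot": [0,0,4],"hand": 0.3}]}}

```text
t: 2.28
eef_pos: [0.4488, -0.3198, 0.1789]
ee_rot: [3.141, -0.001, 3.009]
force: [-0.7, -0.8, 0.1]
width: 0.0612
gripper_force: 0.0
```

```bash
python3 - <<'E'
from h import *
print(arm.get_state()['eef_pos'])
im,d,T=shot('wrist','w1.png'); ask('dome','wrist',T); ask('dome_center','wrist',T)
P=cloud('wrist',d,T)
m=(np.hypot(P[...,0]-.449,P[...,1]+.319)<.03)&(P[...,2]>.054)&(P[...,2]<.075)
Q=P[m]; print(len(Q),((Q.min(0)+Q.max(0))/2).round(4),np.ptp(Q,axis=0).round(4),np.median(Q[:,2]))
m=(np.hypot(P[...,0]-.449,P[...,1]+.319)<.045)&(P[...,2]>.015)&(P[...,2]<.05)
Q=P[m]; print(len(Q),((Q.min(0)+Q.max(0))/2).round(4),np.ptp(Q,axis=0).round(4),np.median(Q[:,2]))
E
```

```text
[ 0.44880944 -0.31977098  0.17887594]
pinpoint wrist dome 0.93 [ 0.515  -0.2167 -0.0035] [371. 239.]
pinpoint wrist dome 0.84 [ 0.4511 -0.3239 -0.0039] [275. 198.]
pinpoint wrist dome_center 0.66 [ 0.5164 -0.2215  0.0354] [378. 253.]
pinpoint wrist dome_center 0.56 [ 0.4501 -0.3206  0.0228] [277. 202.]
431 [ 0.451  -0.3204  0.0581] [0.0215 0.0212 0.008 ] 0.05994404449422436
1824 [ 0.4513 -0.3206  0.0364] [0.0553 0.0552 0.0246] 0.03340863626645832
```

View pics/w1.png

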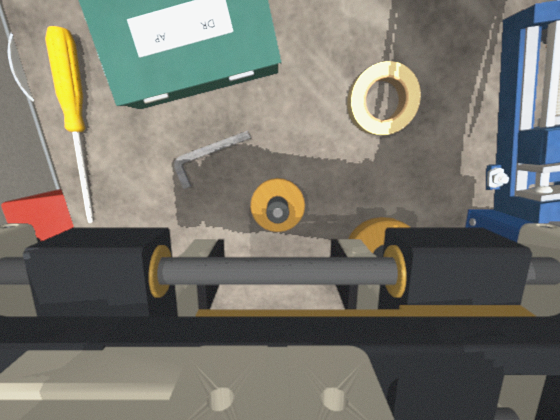

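The wrist view shows the small dome at (277,205), the big one half hidden at (385,235). The depth puts the stem axis at (0.451, -0.3205), its top at 60 mm and its shoulder at 33 mm, which fits the smaller dome. Descending.

Call:
{"op": "move_arm", "data": {"rows": [{"translation": [-0.2,0,3.5],"rot": [0,0,0],"hand": 0.3},{"translation": [-0.2,0,7],"rot": [0,0,0],"hand": 0.3},{"translation": [-0.2,0,10],"rot": [0,0,0],"hand": 0.3},{"translation": [-0.2,0,11.8],"rot": [0,0,0],"hand": 0.3},{"translation": [-0.2,0,12.5],"rot": [0,0,0],"hand": 0.3},{"translation": [-0.2,0,12.7],"rot": [0,0,0],"hand": 0.3},{"translation": [-0.2,0,12.7],"rot": [0,0,0],"hand": 0.5},{"translation": [-0.2,0,12.7],"rot": [0,0,0],"hand": 0.6}], "squeeze": 20}}

```text
t: 3.1
eef_pos: [0.4507, -0.3224, 0.054]
ee_rot: [-3.141, 0.002, 3.006]
force: [-0.3, 0.5, -0.1]
width: 0.0532
gripper_force: 0.0
```

Call:
{"op": "move_arm", "data": {"rows": [{"translation": [0,0,0],"rot": [0,0,0],"hand": 0.7},{"translation": [0,0,0],"rot": [0,0,0],"hand": 0.75},{"translation": [0,0,0],"rot": [0,0,0],"hand": 0.8},{"translation": [0,0,0],"rot": [0,0,0],"hand": 0.85},{"translation": [0,0,0],"rot": [0,0,0],"hand": 0.9},{"translation": [0,0,0],"rot": [0,0,0],"hand": 0.9}], "squeeze": 20}}

```text
t: 3.6
eef_pos: [0.4502, -0.3216, 0.0529]
ee_rot: [-3.141, 0.001, 3.006]
force: [-0.6, 2.0, 2.7]
width: 0.021
gripper_force: 19.9
```

Call:
{"op": "move_arm", "data": {"rows": [{"translation": [0,0,-1],"rot": [0,0,0],"hand": 0.9},{"translation": [0,0,-3],"rot": [0,0,0],"hand": 0.9},{"translation": [0,0,-6],"rot": [0,0,0],"hand": 0.9},{"translation": [0,0,-9],"rot": [0,0,0],"hand": 0.9},{"translation": [0,0,-12],"rot": [0,0,0],"hand": 0.9},{"translation": [0,0,-14.4],"rot": [0,0,0],"hand": 0.9},{"translation": [0,0,-15],"rot": [0,0,0],"hand": 0.9},{"translation": [0,0,-15],"rot": [0,0,0],"hand": 0.9}], "squeeze": 20}}

```text
t: 4.27
eef_pos: [0.4507, -0.3218, 0.205]
ee_rot: [-3.141, 0.004, 3.006]
force: [1.0, -0.0, -2.1]
width: 0.021
gripper_force: 19.9
```

```bash
python3 - <<'E'
from h import *
im,d,T=shot('wrist')
s=arm.get_state(); print(s['eef_pos'],s['width'],s['gripper_force'],s['force'])
ask('dome_center','wrist',T)
go([.5723,-.0245,.205],[np.pi,0,np.pi-.138])
E
```

```text
[ 0.44978672 -0.32138138  0.20295109] 0.020811433658259403 19.876535832881927 [-0.58060811 -0.04339032 -2.76907009]
pinpoint wrist dome_center 0.6 [ 0.4506 -0.3231  0.178 ] [277. 244.]
t 4.37 trans cm [-8.17 31.06 -0.31] rot deg [ 0.  -0.1  0.1]
```

Call:
{"op": "move_arm", "data": {"rows": [{"translation": [-1,3.5,0],"rot": [0,0,0],"hand": 0.9},{"translation": [-2,7.3,0],"rot": [0,0,0],"hand": 0.9},{"translation": [-3,11.1,0],"rot": [0,0,0],"hand": 0.9},{"translation": [-4,14.9,0],"rot": [0,0,0],"hand": 0.9},{"translation": [-5,18.7,0],"rot": [0,0,0],"hand": 0.9},{"translation": [-6,22,0],"rot": [0,0,0],"hand": 0.9},{"translation": [-7.5,24.5,0],"rot": [0,0,0],"hand": 0.9},{"translation": [-8.2,25,0],"rot": [0,0,0],"hand": 0.9}], "squeeze": 20}}

```text
t: 5.03
eef_pos: [0.5658, -0.0815, 0.2004]
ee_rot: [-3.141, -0.003, 3.009]
force: [0.2, -0.5, -1.9]
width: 0.021
gripper_force: 20.0
```

Call:
{"op": "move_arm", "data": {"rows": [{"translation": [0,0,0],"rot": [0,0,0],"hand": 0.9},{"translation": [0,0,0],"rot": [0,0,0],"hand": 0.9}]}}

```text
t: 5.2
eef_pos: [0.564, -0.0848, 0.2004]
ee_rot: [-3.141, -0.004, 3.007]
force: [0.1, 0.0, -1.7]
width: 0.021
gripper_force: 20.0
```

```bash
python3 - <<'E'
from h import *
im,d,T=shot('wrist','w2.png')
s=arm.get_state(); print(s['eef_pos'],s['ee_rot'])
ask('dome_center','wrist',T); ask('ring_seat','wrist',T); ask('case','wrist',T); ask('thumb_pad','wrist',T)
P=cloud('wrist',d,T)
m=(np.hypot(P[...,0]-.572,P[...,1]+.0245)<.034)&(P[...,2]>.018)&(P[...,2]<.03)
Q=P[m]; print(len(Q),((Q.min(0)+Q.max(0))/2).round(4),np.ptp(Q,axis=0).round(4),cv2.fitEllipse((Q[:,:2]*1000).astype(np.float32)),cv2.minEnclosingCircle((Q[:,:2]*1000).astype(np.float32)))
# held dome: points on its top face
t=s['eef_pos']; m=(np.hypot(P[...,0]-t[0],P[...,1]-t[1])<.04)&(P[...,2]<t[2]-.014)&(P[...,2]>t[2]-.06)
Q=P[m]; print(len(Q)); 
if len(Q)>50: print(((Q.min(0)+Q.max(0))/2).round(4),np.ptp(Q,axis=0).round(4))
im,d,T=shot('side','s2.png'); ask('dome_center','side',T); ask('ring_seat','side',T); ask('thumb_pad','side',T); ask('stay_pivot','side',T)
go([.5723,-.0245,.14],[np.pi,0,np.pi-.138])
E
```

```text
[ 0.56378362 -0.08534095  0.20084727] [-3.1408153  -0.00334841  3.00573218]
pinpoint wrist dome_center 0.77 [ 0.5666 -0.0861  0.1723] [277. 248.]
pinpoint wrist dome_center 0.61 [ 0.5179 -0.2172  0.0353] [149. 174.]
pinpoint wrist ring_seat 0.55 [ 0.5738 -0.026   0.0476] [335. 204.]
pinpoint wrist case 0.79 [ 0.5905  0.0033 -0.0013] [352. 205.]
pinpoint wrist thumb_pad 0.6 [0.5926 0.1119 0.1348] [541. 229.]
780 [ 0.5753 -0.0261  0.0213] [0.0469 0.047  0.0063] ((575.1373901367188, -26.317230224609375), (41.135440826416016, 41.20417022705078), 2.7291553020477295) ((575.5963745117188, -25.990135192871094), 23.877119064331055)
2663
[ 0.5646 -0.0847  0.1765] [0.0559 0.0517 0.0206]
pinpoint side dome_center 0.91 [ 0.5148 -0.2159  0.0412] [267. 315.]
pinpoint side dome_center 0.69 [ 0.5637 -0.0865  0.1764] [293. 228.]
pinpoint side ring_seat 0.92 [ 0.573  -0.0247  0.0449] [296. 259.]
pinpoint side thumb_pad 0.53 [0.5846 0.1111 0.1357] [302. 199.]
pinpoint side stay_pivot 0.59 [0.5578 0.1147 0.0765] [292. 217.]
t 5.7 trans cm [0.09 6.13 6.28] rot deg [0.  0.  0.1]
```

View pics/w2.png

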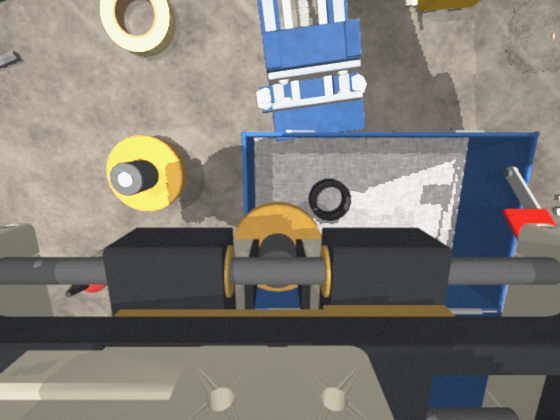

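The wrist view shows the ring at (330,199), the held dome at (277,230), and the thumb pad at (528,222) at the left wall. The dome hangs level. The ring circle fit has a 47 mm diameter and lies near (0.574,-0.026), in line with the networks.

Call:
{"op": "move_arm", "data": {"rows": [{"translation": [0,2,0],"rot": [0,0,0],"hand": 0.9},{"translation": [-0.1,4.5,1],"rot": [0,0,0],"hand": 0.9},{"translation": [-0.2,5.8,3],"rot": [0,0,0],"hand": 0.9},{"translation": [-0.2,6,6],"rot": [0,0,0],"hand": 0.9},{"translation": [-0.2,6,8.5],"rot": [0,0,0],"hand": 0.9},{"translation": [-0.2,6,10.5],"rot": [0,0,0],"hand": 0.9},{"translation": [-0.2,6,11.3],"rot": [0,0,0],"hand": 0.9},{"translation": [-0.2,6,11.5],"rot": [0,0,0],"hand": 0.9}]}}

```text
t: 6.37
eef_pos: [0.5741, -0.0261, 0.086]
ee_rot: [-3.14, -0.003, 3.006]
force: [-1.5, -0.2, -2.1]
width: 0.0208
gripper_force: 20.0
```

Call:
{"op": "move_arm", "data": {"rows": [{"translation": [0,0,0],"rot": [0,0,0],"hand": 0.9},{"translation": [0,0,0],"rot": [0,0,0],"hand": 0.9},{"translation": [0,0,0],"rot": [0,0,0],"hand": 0.9}]}}

```text
t: 6.62
eef_pos: [0.5761, -0.0257, 0.0891]
ee_rot: [3.141, 0.002, 3.006]
force: [-0.0, -0.2, -2.2]
width: 0.0207
gripper_force: 20.0
```

```bash
python3 - <<'E'
from h import *
go([.5738,-.0258,.0725],[np.pi,0,np.pi-.138])
s=arm.get_state(); print(s['eef_pos'],s['force'],s['ee_rot'])
E
```

```text
t 6.62 trans cm [ 0.23 -0.04  1.66] rot deg [0.  0.1 0.1]
[ 0.5760747  -0.02570776  0.0890812 ] [-0.02970422 -0.19729129 -2.1734049 ] [3.14078265e+00 2.41079314e-03 3.00601277e+00]
```

Call:
{"op": "move_arm", "data": {"rows": [{"translation": [0,0,0.2],"rot": [0,0,0],"hand": 0.9},{"translation": [0,0,0.4],"rot": [0,0,0],"hand": 0.9},{"translation": [0,0,0.6],"rot": [0,0,0],"hand": 0.9},{"translation": [0,0,0.8],"rot": [0,0,0],"hand": 0.9},{"translation": [0,0,1],"rot": [0,0,0],"hand": 0.9},{"translation": [0,0,1],"rot": [0,0,0],"hand": 0.9},{"translation": [0,0,1],"rot": [0,0,0],"hand": 0.9}]}}

```text
t: 7.2
eef_pos: [0.5749, -0.0259, 0.0773]
ee_rot: [-3.141, -0.0, 3.006]
force: [-0.6, -0.6, -1.7]
width: 0.0207
gripper_force: 20.0
```

Call:
{"op": "move_arm", "data": {"rows": [{"translation": [0,0,0.05],"rot": [0,0,0],"hand": 0.9},{"translation": [0,0,0.1],"rot": [0,0,0],"hand": 0.9},{"translation": [0,0,0.15],"rot": [0,0,0],"hand": 0.9},{"translation": [0,0,0.15],"rot": [0,0,0],"hand": 0.9}]}}

```text
t: 7.53
eef_pos: [0.575, -0.0258, 0.076]
ee_rot: [-3.142, -0.0, 3.006]
force: [-0.1, 0.5, -2.1]
width: 0.021
gripper_force: 20.0
```

Call:
{"op": "move_arm", "data": {"rows": [{"translation": [0,0,0.05],"rot": [0,0,0],"hand": 0.9},{"translation": [0,0,0.1],"rot": [0,0,0],"hand": 0.9},{"translation": [0,0,0.15],"rot": [0,0,0],"hand": 0.9},{"translation": [0,0,0.2],"rot": [0,0,0],"hand": 0.9},{"translation": [0,0,0.2],"rot": [0,0,0],"hand": 0.9}]}}

```text
t: 7.95
eef_pos: [0.575, -0.0258, 0.074]
ee_rot: [-3.142, -0.0, 3.006]
force: [-0.3, 1.4, -2.6]
width: 0.0213
gripper_force: 20.0
```

Call:
{"op": "move_arm", "data": {"rows": [{"translation": [0,0,0.05],"rot": [0,0,0],"hand": 0.9},{"translation": [0,0,0.1],"rot": [0,0,0],"hand": 0.9},{"translation": [0,0,0.1],"rot": [0,0,0],"hand": 0.9}]}}

```text
t: 8.2
eef_pos: [0.575, -0.0258, 0.073]
ee_rot: [-3.142, -0.0, 3.006]
force: [0.9, -0.6, -1.6]
width: 0.021
gripper_force: 20.0
```

Call:
{"op": "move_arm", "data": {"rows": [{"translation": [0,0,0.05],"rot": [0,0,0],"hand": 0.9},{"translation": [0,0,0.1],"rot": [0,0,0],"hand": 0.9},{"translation": [0,0,0.1],"rot": [0,0,0],"hand": 0.9}]}}

```text
t: 8.45
eef_pos: [0.5751, -0.0258, 0.072]
ee_rot: [3.142, 0.0, 3.006]
force: [0.0, 0.5, -1.4]
width: 0.0208
gripper_force: 20.0
```

```bash
python3 - <<'E'
from h import *
f=[]
for _ in range(2):
    im,d,T=shot('side'); s=arm.get_state(); f.append(s['force']); print(s['eef_pos'],s['force'])
cv2.imwrite('pics/s3.png',cv2.resize(im[180:310,230:370,::-1],None,fx=4,fy=4,interpolation=cv2.INTER_CUBIC))
ask('dome_center','side',T)
E
```

```text
[ 0.57508421 -0.02577916  0.07204066] [-0.72842184 -0.25899609 -1.68190755]
[ 0.57503527 -0.02578998  0.07205601] [ 1.03875996  0.00518093 -0.94071613]
pinpoint side dome_center 0.71 [ 0.5747 -0.0265  0.0467] [297. 259.]
pinpoint side dome_center 0.56 [0.5559 0.1164 0.0784] [291. 216.]
pinpoint side dome_center 0.55 [ 0.5144 -0.2138  0.0404] [267. 314.]
```

View pics/s3.png

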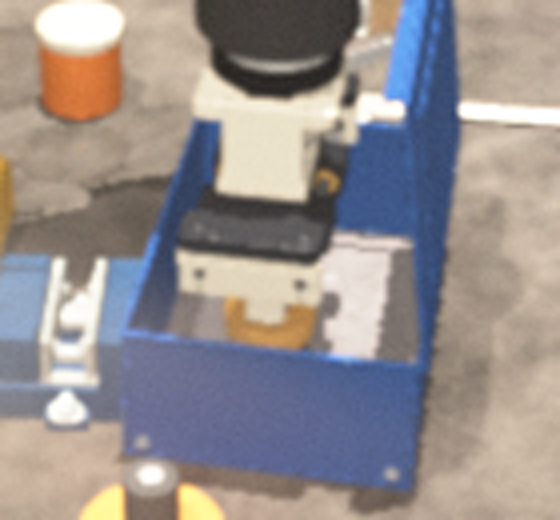

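The view shows the held dome over the ring (crop 270,320), and the wrist load is beginning to ease. Going a little lower.

Call:
{"op": "move_arm", "data": {"rows": [{"translation": [0,0,0.05],"rot": [0,0,0],"hand": 0.9},{"translation": [0,0,0.1],"rot": [0,0,0],"hand": 0.9},{"translation": [0,0,0.1],"rot": [0,0,0],"hand": 0.9},{"translation": [0,0,0.1],"rot": [0,0,0],"hand": 0.9}]}}

```text
t: 8.93
eef_pos: [0.5753, -0.0258, 0.0716]
ee_rot: [3.141, 0.001, 3.006]
force: [-1.3, 1.0, 4.9]
width: 0.0207
gripper_force: 20.0
```

Call:
{"op": "move_arm", "data": {"rows": [{"translation": [0,0,0],"rot": [0,0,0],"hand": 0.9}]}}

```text
t: 9.02
eef_pos: [0.5754, -0.0257, 0.0716]
ee_rot: [3.141, 0.001, 3.006]
force: [-1.2, 0.9, 5.7]
width: 0.0206
gripper_force: 20.0
```

Call:
{"op": "move_arm", "data": {"rows": [{"translation": [0,0,0],"rot": [0,0,0],"hand": 0.8},{"translation": [0,0,0],"rot": [0,0,0],"hand": 0.78},{"translation": [0,0,0],"rot": [0,0,0],"hand": 0.76},{"translation": [0,0,0],"rot": [0,0,0],"hand": 0.73},{"translation": [0,0,0],"rot": [0,0,0],"hand": 0.7},{"translation": [0,0,0],"rot": [0,0,0],"hand": 0.65},{"translation": [0,0,0],"rot": [0,0,0],"hand": 0.55},{"translation": [0,0,0],"rot": [0,0,0],"hand": 0.4}], "squeeze": 4}}

```text
t: 9.68
eef_pos: [0.5749, -0.0259, 0.0708]
ee_rot: [-3.141, -0.0, 3.006]
force: [-0.7, -0.1, 0.7]
width: 0.0388
gripper_force: 0.0
```

Call:
{"op": "move_arm", "data": {"rows": [{"translation": [0,0,0],"rot": [0,0,0],"hand": 0.4},{"translation": [0,0,0],"rot": [0,0,0],"hand": 0.4},{"translation": [0,0,-1],"rot": [0,0,0],"hand": 0.4},{"translation": [0,0,-3],"rot": [0,0,0],"hand": 0.4},{"translation": [0,0,-6],"rot": [0,0,0],"hand": 0.4},{"translation": [0,0,-9],"rot": [0,0,0],"hand": 0.4},{"translation": [0,0,-12],"rot": [0,0,0],"hand": 0.4},{"translation": [0,0,-15],"rot": [0,0,0],"hand": 0.4}]}}

```text
t: 10.35
eef_pos: [0.5748, -0.0259, 0.2235]
ee_rot: [3.141, 0.001, 3.006]
force: [1.6, -0.2, -0.3]
width: 0.0524
gripper_force: 0.0
```

```bash
python3 - <<'E'
from h import *
for n in('top','side','wrist'):
    im,d,T=shot(n,n+'4.png'); ask('dome_center',n,T); ask('thumb_pad',n,T);ask('stay_pivot',n,T)
    P=cloud(n,d,T); m=(np.hypot(P[...,0]-.574,P[...,1]+.025)<.03)&(P[...,2]>.07)&(P[...,2]<.09); Q=P[m]
    if len(Q): print(len(Q),'stem top',((Q.min(0)+Q.max(0))/2).round(4),np.ptp(Q,axis=0).round(4),np.percentile(Q[:,2],95).round(4))
s=arm.get_state(); print(s['eef_pos'],s['t'])
E
```

```text
pinpoint top dome_center 0.8 [ 0.5742 -0.0286  0.0428] [292. 197.]
pinpoint top thumb_pad 0.64 [0.5893 0.1127 0.1299] [239. 184.]
pinpoint top stay_pivot 0.7 [0.5549 0.116  0.0749] [239. 201.]
56 stem top [ 0.5713 -0.0239  0.0783] [0.0207 0.0195 0.0147] 0.0831
pinpoint side dome_center 0.83 [ 0.5742 -0.0268  0.0457] [297. 259.]
pinpoint side dome_center 0.61 [ 0.5145 -0.2165  0.039 ] [267. 316.]
pinpoint side thumb_pad 0.72 [0.5881 0.1108 0.1362] [304. 199.]
pinpoint side thumb_pad 0.59 [0.4277 0.2977 0.0027] [250. 204.]
pinpoint side stay_pivot 0.86 [0.5541 0.1171 0.0796] [290. 216.]
67 stem top [ 0.574  -0.029   0.0761] [0.0195 0.0257 0.012 ] 0.0811
pinpoint wrist dome_center 0.97 [ 0.5762 -0.0235  0.0464] [280. 199.]
pinpoint wrist dome_center 0.96 [ 0.5144 -0.2173  0.0335] [103. 166.]
pinpoint wrist thumb_pad 0.58 [0.5942 0.1127 0.1316] [447. 219.]
pinpoint wrist stay_pivot 0.73 [0.5551 0.1153 0.0786] [419. 166.]
381 stem top [ 0.5757 -0.0259  0.0756] [0.0218 0.0215 0.0106] 0.0797
[ 0.57485475 -0.02588547  0.22035363] 10.95
```

View pics/side4.png

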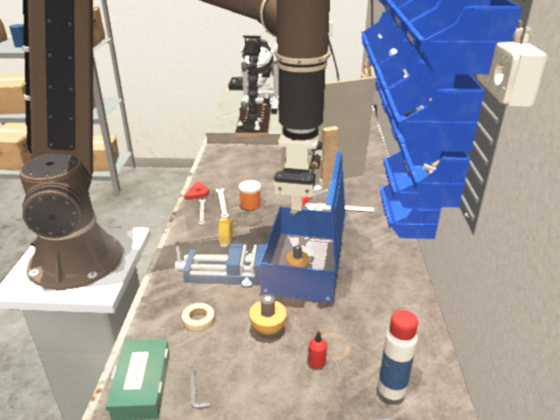

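The side view shows the dome standing seated and stem up in the ring at (297,258), with the stem top at 80 mm as required. The gripper is clear. Next is the pad: I'm planning a tilted press along its arc.

```bash
cat >> h.py <<'E'
yaw=-.1375; CR=R.from_euler('z',yaw); C=np.array([.5905,.0078,0])
W=lambda x,y,z: C+CR.apply([x,y,z])
def toolR(tilt): # tilt from vertical, fingers toward the rear
    t=np.radians(tilt); z=CR.apply([np.sin(t),0,-np.cos(t)]); y=CR.apply([0,1,0]); return R.from_matrix(np.c_[np.cross(y,z),y,z])
def inv(X): return CR.inv().apply(np.array(X)-C)
E
python3 - <<'E'
from h import *
print(arm.camera_params('wrist')['tool_from_camera'].round(3))
print('pivot',W(-.05,.1025,.078),'pad guess',W(-.015,.1025,.1315))
for n in ('top','side'):
    im=cv2.imread(f'pics/{n}0.png'); d=np.load(n+'d.npy'); P=cloud(n,d,camT(n)); 
    m=(P[...,0]>.69)&(P[...,0]<.95)&(abs(P[...,1])<.2)&(P[...,2]>.03); 
    if m.any(): print(n,'rear obstacles min x',P[m].min(0).round(3),P[m].max(0).round(3),m.sum())
for n in('side','top'): print('pad case frame',n,(inv({'side':[.5895,.1115,.135],'top':[.589,.112,.132]}[n])).round(4))
T=toolR(50); n=-T.as_matrix()[:,2]; l=CR.apply([.669,0,.743])
p=W(-.015,.0975,.1320)-.006*l
for g in (.06,.006): go(p+n*(.014+g),Rt=T)
E
```

```text
[[ 0.001 -0.969 -0.246  0.064]
 [ 1.     0.001  0.001 -0.001]
 [-0.    -0.246  0.969 -0.144]
 [ 0.     0.     0.     1.   ]]
pivot [0.55502129 0.11618594 0.078     ] pad guess [0.58969096 0.11138859 0.1315    ]
top rear obstacles min x [ 0.691 -0.2    0.03 ] [0.95  0.2   0.614] 14446
side rear obstacles min x [ 0.691 -0.2    0.03 ] [0.95  0.2   0.657] 31667
pad case frame side [-0.0152  0.1026  0.135 ]
pad case frame top [-0.0158  0.103   0.132 ]
t 10.95 trans cm [ 6.45 13.32  4.53] rot deg [  0.  -50.1   0.1]
t 10.95 trans cm [ 2.31 13.31  7.99] rot deg [  0.  -50.1   0.1]
```

Call:
{"op": "move_arm", "data": {"rows": [{"translation": [0.8,1.6,0.5],"rot": [0,-6,0],"hand": 1},{"translation": [1.6,3.3,1.1],"rot": [0,-12,0],"hand": 1},{"translation": [2.4,5,1.7],"rot": [0,-18,0],"hand": 1},{"translation": [3.2,6.7,2.3],"rot": [0,-25,0],"hand": 1},{"translation": [4,8.4,2.9],"rot": [0,-32,0],"hand": 1},{"translation": [4.8,10.1,3.4],"rot": [0,-38,0],"hand": 1},{"translation": [5.6,11.8,4],"rot": [0,-44,0],"hand": 1},{"translation": [6.4,13.3,4.5],"rot": [0,-50,0],"hand": 1}]}}

```text
t: 11.62
eef_pos: [0.541, 0.0585, 0.2534]
ee_rot: [3.127, 0.601, 3.074]
force: [-0.0, 0.8, 0.6]
width: 0.0056
gripper_force: 0.0
```

Call:
{"op": "move_arm", "data": {"rows": [{"translation": [0,0,0],"rot": [0,0,0],"hand": 1},{"translation": [0,0,0],"rot": [0,0,0],"hand": 1},{"translation": [0,0,0],"rot": [0,0,0],"hand": 1}]}}

```text
t: 11.87
eef_pos: [0.5383, 0.0548, 0.2478]
ee_rot: [3.126, 0.591, 3.06]
force: [0.1, -0.7, -0.4]
width: 0.0003
gripper_force: 0.0
```

```bash
python3 - <<'E'
from h import *
s=arm.get_state(); print(s['eef_pos'],s['ee_rot'],s['q'].round(2),s['width'],s['force'])
im,d,T=shot('wrist','w5.png'); P=cloud('wrist',d,T); ask('thumb_pad','wrist',T); ask('stay_pivot','wrist',T)
h=cv2.cvtColor(im,cv2.COLOR_RGB2HSV); red=((h[...,0]<6)|(h[...,0]>174))&(h[...,1]>170)&(abs(P[...,0]-.585)<.05)&(abs(P[...,1]-.112)<.04)&(P[...,2]>.08)
Q=P[red]
if len(Q)>20: 
    print('pad wrist',len(Q)); c=CR.inv().apply(Q-C); print(c.min(0).round(4),c.max(0).round(4),c.mean(0).round(4)); print(np.linalg.svd(c-c.mean(0),full_matrices=False)[2][2])
im,d,T=shot('side'); P=cloud('side',d,T)
for z in np.arange(.02,.6,.06):
    m=(abs(P[...,1])<.15)&(abs(P[...,2]-z)<.03)&(P[...,0]>.695)&(P[...,0]<1.2)&(d>0); q=P[m][:,0]
    print(round(z,2),m.sum(),q.min().round(3) if m.any() else '',np.percentile(q,5).round(3) if m.any() else '')
Tt=toolR(50); n=-Tt.as_matrix()[:,2]; l=CR.apply([.669,0,.743]); p=W(-.015,.0975,.1320)-.006*l
go(p+n*(.014+.004),Rt=Tt)
E
```

```text
[0.53826741 0.05475503 0.24778775] [3.12617827 0.59051834 3.05979638] [ 0.51 -0.17 -1.02  0.99 -0.36 -3.03] 0.00027363000405382777 [ 0.06113714 -0.70293749 -0.35510327]
pinpoint wrist thumb_pad 0.68 [0.5549 0.114  0.0764] [339. 116.]
pinpoint wrist thumb_pad 0.65 [0.5907 0.1083 0.1333] [339. 184.]
pinpoint wrist stay_pivot 0.64 [0.5553 0.1113 0.0778] [336. 117.]
pad wrist 1245
[-0.0255  0.0847  0.119 ] [-0.0006  0.1175  0.1449] [-0.0138  0.1007  0.1322]
[ 0.73688133  0.01485121 -0.67585897]
0.02 7777 0.695 0.708
0.08 1674 0.815 0.858
0.14 1319 0.815 0.836
0.2 894 0.847 0.861
0.26 2452 0.82 0.824
0.32 1759 0.797 0.859
0.38 3374 0.766 0.771
0.44 3288 0.767 0.81
0.5 699 0.802 0.828
0.56 4237 0.769 0.771
t 12.07 trans cm [ 3.65  5.49 10.64] rot deg [  3.  -16.2   2.3]
```

View pics/w5.png

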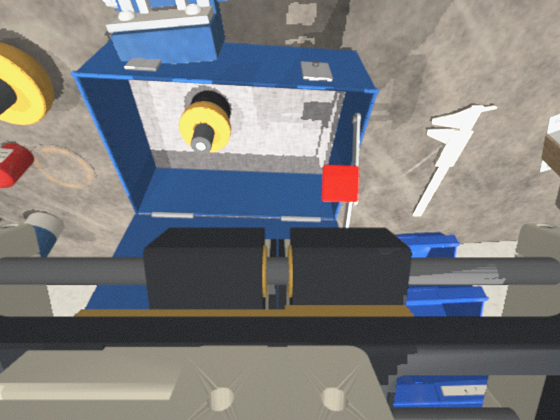

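The wrist view shows the pad at (340,184), face on, with the dome upright in the ring at (205,125). Two joints have reached their limits (q3, q6), so this tilt isn't reachable. I'll press with a vertical tool using the tips' rear edge, and untilt first.

```bash
python3 - <<'E'
from h import *
go([.5625,.0425,.225],Rt=toolR(0))
E
```

```text
t 12.07 trans cm [-0.83 -1.09  3.22] rot deg [ 1.8 33.8  3.4]
```

Call:
{"op": "move_arm", "data": {"rows": [{"translation": [-0.1,-0.1,0.4],"rot": [0.2,4.2,0.4],"hand": 1},{"translation": [-0.2,-0.3,0.8],"rot": [0.5,8.5,0.8],"hand": 1},{"translation": [-0.3,-0.4,1.2],"rot": [0.7,12.7,1.2],"hand": 1},{"translation": [-0.4,-0.5,1.6],"rot": [0.9,17,1.7],"hand": 1},{"translation": [-0.5,-0.7,2],"rot": [1.1,21.2,2.1],"hand": 1},{"translation": [-0.6,-0.8,2.4],"rot": [1.4,25.5,2.5],"hand": 1},{"translation": [-0.7,-1,2.8],"rot": [1.6,29.7,3],"hand": 1},{"translation": [-0.8,-1.1,3.2],"rot": [1.8,33.8,3.4],"hand": 1}]}}

```text
t: 12.73
eef_pos: [0.5628, 0.0433, 0.2254]
ee_rot: [3.141, -0.004, 3.005]
force: [-0.4, 0.5, 0.4]
width: 0.0001
gripper_force: 0.0
```

```bash
python3 - <<'E'
from h import *
s=arm.get_state(); print(s['eef_pos'],s['q'].round(2),s['qd'].round(2))
p=W(-.015-.0095,.0975,.1320)-.004*CR.apply([.669,0,.743])
go(p+[0,0,.06+.014],Rt=toolR(0)); go(p+[0,0,.014],Rt=toolR(0))
E
```

```text
[0.56281449 0.04325213 0.22536248] [ 0.42  0.19 -0.25 -0.   -1.13 -2.13] [-0.35  0.59  0.87 -0.49 -1.03  0.49]
t 12.73 trans cm [-0.52  6.62  2.24] rot deg [ 0.  -0.2  0. ]
t 12.73 trans cm [-0.55  6.61  8.24] rot deg [ 0.  -0.2  0. ]
```

Call:
{"op": "move_arm", "data": {"rows": [{"translation": [-0.1,1.5,0.4],"rot": [0,0,0],"hand": 1},{"translation": [-0.2,3.2,1],"rot": [0,0,0],"hand": 1},{"translation": [-0.4,5,2],"rot": [0,0,0],"hand": 1},{"translation": [-0.5,6.2,3.5],"rot": [0,0,0],"hand": 1},{"translation": [-0.5,6.6,5],"rot": [0,0,0],"hand": 1},{"translation": [-0.5,6.6,6],"rot": [0,0,0],"hand": 1},{"translation": [-0.5,6.6,6.5],"rot": [0,0,0],"hand": 1},{"translation": [-0.5,6.6,6.5],"rot": [0,0,0],"hand": 1}]}}

```text
t: 13.4
eef_pos: [0.5754, 0.1073, 0.1596]
ee_rot: [-3.14, -0.001, 3.005]
force: [-0.7, 0.1, -0.3]
width: 0.0005
gripper_force: 0.0
```

Call:
{"op": "move_arm", "data": {"rows": [{"translation": [0,0,0],"rot": [0,0,0],"hand": 1},{"translation": [0,0,0],"rot": [0,0,0],"hand": 1},{"translation": [0,0,0],"rot": [0,0,0],"hand": 1}]}}

```text
t: 13.65
eef_pos: [0.5768, 0.1073, 0.1622]
ee_rot: [3.14, 0.003, 3.004]
force: [-0.3, 0.2, -0.9]
width: 0.0005
gripper_force: 0.0
```

```bash
python3 - <<'E'
from h import *
s=arm.get_state(); print(s['eef_pos'],s['q'].round(2),s['force'])
c=inv(s['eef_pos']); print('tip rear corner in case',c+[.0095,0,-.014])
p=np.array([-.015,.0975,.132])-.004*np.array([.669,0,.743]); pv=np.array([-.05,.0975,.078])
T0=np.array([-.0095,0,.014])
n=np.array([-.743,0,.669])
def show(t): print((W(*t)).round(4),'tool cm',np.round(R.from_euler('xyz',s['ee_rot']).inv().apply(W(*t)-s['eef_pos'])*100,2))
show(p+n*.008+T0)
for a in np.arange(0,29,4):
    q=R.from_euler('y',a,degrees=True).apply(p-pv)+pv; print(a,q.round(4),end=' '); show(q+T0)
E
```

```text
[0.57680347 0.1073463  0.16220245] [ 0.52  0.28 -0.3   0.   -0.99 -2.23] [-0.27573286  0.18388709 -0.87873223]
tip rear corner in case [-0.01771178  0.09672941  0.14820245]
[0.5711 0.1089 0.1484] tool cm [0.59 0.08 1.38]
0 [-0.0177  0.0975  0.129 ] [0.5769 0.1081 0.143 ] tool cm [0.   0.07 1.92]
4 [-0.0142  0.0975  0.1266] [0.5804 0.1076 0.1406] tool cm [-0.35  0.07  2.16]
8 [-0.0109  0.0975  0.124 ] [0.5837 0.1072 0.138 ] tool cm [-0.68  0.07  2.42]
12 [-0.0078  0.0975  0.1212] [0.5868 0.1067 0.1352] tool cm [-0.99  0.07  2.7 ]
16 [-0.0049  0.0975  0.1181] [0.5896 0.1063 0.1321] tool cm [-1.28  0.07  3.01]
20 [-0.0022  0.0975  0.1149] [0.5923 0.106  0.1289] tool cm [-1.55  0.07  3.33]
24 [0.0003 0.0975 0.1115] [0.5947 0.1056 0.1255] tool cm [-1.79  0.07  3.68]
28 [0.0025 0.0975 0.1079] [0.5969 0.1053 0.1219] tool cm [-2.01  0.07  4.04]
```

Call:
{"op": "move_arm", "data": {"rows": [{"translation": [0.1,0,0.8],"rot": [0,0,0],"hand": 1},{"translation": [0.1,0,1.3],"rot": [0,0,0],"hand": 1},{"translation": [0,0,1.7],"rot": [0,0,0],"hand": 1},{"translation": [0,0,1.9],"rot": [0,0,0],"hand": 1},{"translation": [-0.1,0,2],"rot": [0,0,0],"hand": 1},{"translation": [-0.2,0,2.05],"rot": [0,0,0],"hand": 1},{"translation": [-0.3,0,2.1],"rot": [0,0,0],"hand": 1},{"translation": [-0.35,0,2.15],"rot": [0,0,0],"hand": 1}]}}

```text
t: 14.32
eef_pos: [0.5798, 0.1067, 0.1398]
ee_rot: [-3.141, 0.001, 3.005]
force: [-3.1, -0.0, 4.4]
width: 0.0005
gripper_force: 2.6
```

Call:
{"op": "move_arm", "data": {"rows": [{"translation": [-0.2,0,0.15],"rot": [0,0,0],"hand": 1},{"translation": [-0.35,0,0.3],"rot": [0,0,0],"hand": 1},{"translation": [-0.5,0,0.4],"rot": [0,0,0],"hand": 1},{"translation": [-0.65,0,0.55],"rot": [0,0,0],"hand": 1},{"translation": [-0.8,0,0.7],"rot": [0,0,0],"hand": 1},{"translation": [-0.95,0,0.85],"rot": [0,0,0],"hand": 1},{"translation": [-1.1,0,1.05],"rot": [0,0,0],"hand": 1},{"translation": [-1.2,0,1.2],"rot": [0,0,0],"hand": 1}]}}

```text
t: 14.98
eef_pos: [0.5922, 0.1052, 0.1278]
ee_rot: [3.141, 0.002, 3.005]
force: [-1.8, -1.6, 6.7]
width: 0.001
gripper_force: 3.3
```

Call:
{"op": "move_arm", "data": {"rows": [{"translation": [-0.1,0,0.15],"rot": [0,0,0],"hand": 1},{"translation": [-0.25,0,0.35],"rot": [0,0,0],"hand": 1},{"translation": [-0.35,0,0.55],"rot": [0,0,0],"hand": 1},{"translation": [-0.45,0,0.75],"rot": [0,0,0],"hand": 1},{"translation": [-0.5,0,0.9],"rot": [0,0,0],"hand": 1}]}}

```text
t: 15.4
eef_pos: [0.5975, 0.1044, 0.1192]
ee_rot: [3.141, 0.002, 3.005]
force: [-1.4, -2.6, 8.5]
width: 0.0007
gripper_force: 4.4
```

```bash
python3 - <<'E'
from h import *
s=arm.get_state(); print(s['eef_pos'],s['force']); print('corner',inv(s['eef_pos'])+[.0095,0,-.014])
E
```

```text
[0.5975475  0.10441693 0.11921791] [-1.38749278 -2.5526042   8.50706093]
corner [0.00323798 0.09667102 0.10521791]
```

Call:
{"op": "move_arm", "data": {"rows": [{"translation": [0.5,0,-0.3],"rot": [0,0,0],"hand": 1},{"translation": [1.5,0,-1.2],"rot": [0,0,0],"hand": 1},{"translation": [2.5,0,-3],"rot": [0,0,0],"hand": 1},{"translation": [3,0,-6],"rot": [0,0,0],"hand": 1},{"translation": [3,0,-9],"rot": [0,0,0],"hand": 1},{"translation": [3,0,-13],"rot": [0,0,0],"hand": 1},{"translation": [3,0,-17],"rot": [0,0,0],"hand": 1},{"translation": [3,0,-20],"rot": [0,0,0],"hand": 1}]}}

```text
t: 16.07
eef_pos: [0.5663, 0.1089, 0.3228]
ee_rot: [3.14, 0.004, 3.005]
force: [0.9, 0.9, 0.2]
width: 0.0004
gripper_force: 0.0
```

```bash
python3 - <<'E'
from h import *
ims=[]
for n in('top','side','wrist'):
    im,d,T=shot(n,n+'6.png'); ask('thumb_pad',n,T); ask('lid_edge',n,T); ask('lid_hinge',n,T); ask('dome_center',n,T)
    P=cloud(n,d,T); h=cv2.cvtColor(im,cv2.COLOR_RGB2HSV)
    red=((h[...,0]<6)|(h[...,0]>174))&(h[...,1]>170)&(abs(P[...,0]-.6)<.06)&(abs(P[...,1]-.112)<.04)&(P[...,2]>.06)
    if red.sum()>10: c=CR.inv().apply(P[red]-C); print(n,'pad',c.mean(0).round(4),np.linalg.svd(c-c.mean(0),full_matrices=False)[2][2].round(2))
    ims.append(im)
a=ims[1][150:310,230:370,::-1]; b=ims[0][130:230,200:320,::-1]
cv2.imwrite('pics/m6.png',np.hstack([cv2.resize(a,(420,480),interpolation=cv2.INTER_CUBIC),cv2.resize(b,(380,480),interpolation=cv2.INTER_CUBIC)]))
s=arm.get_state(); print(s['eef_pos'],s['t'],s['q'].round(2))
E
```

```text
pinpoint top lid_edge 0.82 [0.6411 0.0029 0.2541] [282. 153.]
pinpoint top lid_hinge 0.68 [ 0.6769 -0.0038  0.0903] [284. 157.]
pinpoint top dome_center 0.91 [ 0.516  -0.2146  0.0361] [358. 220.]
pinpoint top dome_center 0.67 [ 0.5714 -0.0296  0.0412] [292. 199.]
pinpoint top dome_center 0.26 [0.5898 0.0059 0.0019] [280. 195.]
pinpoint side thumb_pad 0.5 [0.609  0.1078 0.1075] [312. 209.]
pinpoint side lid_edge 0.92 [0.6432 0.0027 0.258 ] [330. 177.]
pinpoint side lid_edge 0.19 [0.6118 0.1097 0.1081] [313. 209.]
pinpoint side lid_hinge 0.8 [ 0.6729 -0.0024  0.0912] [338. 239.]
pinpoint side dome_center 0.82 [ 0.5743 -0.0297  0.0438] [297. 261.]
pinpoint side dome_center 0.73 [ 0.5131 -0.2148  0.0412] [267. 314.]
side pad [0.0092 0.0971 0.1078] [ 0.24 -0.01 -0.97]
pinpoint wrist thumb_pad 0.95 [0.6173 0.1073 0.1069] [282. 231.]
pinpoint wrist dome_center 0.96 [ 0.5766 -0.0261  0.0437] [188. 203.]
pinpoint wrist dome_center 0.77 [ 0.5151 -0.2184  0.0348] [ 54. 179.]
wrist pad [0.0064 0.1001 0.1109] [0.7  0.68 0.21]
[0.56678348 0.10864918 0.3183824 ] 16.8167 [ 0.53  0.16 -0.08  0.   -1.33 -2.24]
```

View pics/m6.png

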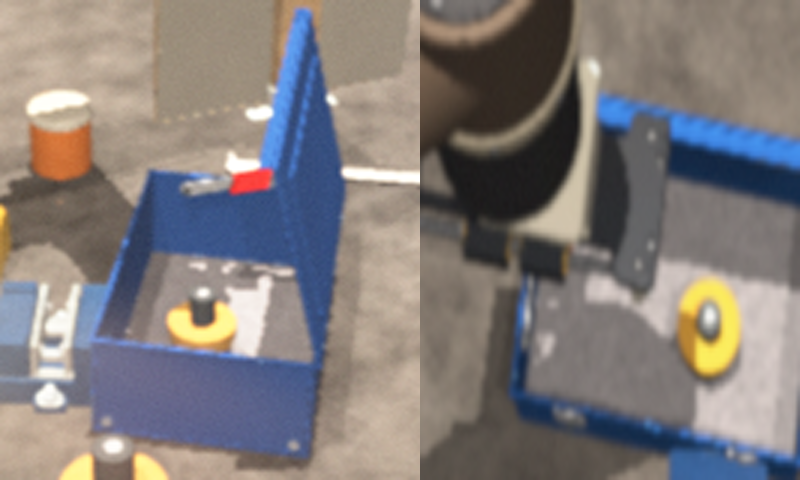

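The left crop shows the stay broken: the pad (250,180) lies past dead centre just above the rim, the lid already leans forward and the dome stands in the ring. Next I move over and behind the lid.

```bash
python3 - <<'E'
from h import *
go(W(.089,0.0,.32),Rt=toolR(0)); go(W(.089,0.0,.241),Rt=toolR(0))
im,d,T=shot('side'); P=cloud('side',d,T)
m=(P[...,0]>.74)&(P[...,0]<.9)&(abs(P[...,1])<.18)&(P[...,2]>.2)&(d>0); Q=P[m]
for y in np.arange(-.16,.17,.08):
    q=Q[abs(Q[:,1]-y)<.04]; print(round(y,2),[(round(z,2),np.percentile(q[abs(q[:,2]-z)<.05][:,0],2).round(3)) for z in (.25,.35,.45,.55) if (abs(q[:,2]-z)<.05).sum()>5])
E
```

```text
t 16.82 trans cm [-12.63  -9.67  -0.15] rot deg [-0.  0.  0.]
t 16.82 trans cm [-12.62  -9.67   7.75] rot deg [-0.  0.  0.]
-0.16 [(0.55, np.float64(0.897))]
-0.08 [(0.25, np.float64(0.832)), (0.35, np.float64(0.776)), (0.45, np.float64(0.788)), (0.55, np.float64(0.771))]
0.0 [(0.25, np.float64(0.822)), (0.35, np.float64(0.771)), (0.45, np.float64(0.77)), (0.55, np.float64(0.77))]
0.08 [(0.25, np.float64(0.821)), (0.35, np.float64(0.766)), (0.45, np.float64(0.766)), (0.55, np.float64(0.769))]
0.16 [(0.25, np.float64(0.824)), (0.35, np.float64(0.771)), (0.45, np.float64(0.772)), (0.55, np.float64(0.769))]
```

Call:
{"op": "move_arm", "data": {"rows": [{"translation": [-1,-1.5,-0.5],"rot": [0,0,0],"hand": 1},{"translation": [-3,-3.5,-1],"rot": [0,0,0],"hand": 1},{"translation": [-5.5,-5.5,-1],"rot": [0,0,0],"hand": 1},{"translation": [-8,-7.5,-1],"rot": [0,0,0],"hand": 1},{"translation": [-10.5,-9,-1],"rot": [0,0,0],"hand": 1},{"translation": [-12,-9.7,-1],"rot": [0,0,0],"hand": 1},{"translation": [-12.6,-9.7,-0.5],"rot": [0,0,0],"hand": 1},{"translation": [-12.6,-9.7,0],"rot": [0,0,0],"hand": 1}]}}

```text
t: 17.53
eef_pos: [0.6792, -0.0053, 0.3174]
ee_rot: [-3.142, 0.0, 3.003]
force: [-0.6, 0.5, 0.2]
width: 0.0005
gripper_force: 0.0
```

Call:
{"op": "move_arm", "data": {"rows": [{"translation": [0,0,0],"rot": [0,0,0],"hand": 1},{"translation": [0,0,0],"rot": [0,0,0],"hand": 1}]}}

```text
t: 17.7
eef_pos: [0.6775, -0.004, 0.3183]
ee_rot: [3.142, 0.0, 3.005]
force: [0.4, 0.7, 0.1]
width: -0.0
gripper_force: 0.0
```

```bash
python3 - <<'E'
from h import *
s=arm.get_state(); print(inv(s['eef_pos']),s['eef_pos'],s['force'],s['q'].round(2))
im,d,T=shot('side','s7.png'); ask('lid_edge','side',T)
go(W(.089,0.0,.241),Rt=toolR(0))
E
```

```text
[8.78120422e-02 2.17984706e-04 3.18334733e-01] [ 0.67751313 -0.00402022  0.31833473] [0.35787803 0.70739433 0.10625114] [ 0.28  0.33  0.14 -0.   -1.38 -1.99]
pinpoint side lid_edge 0.63 [0.645  0.0028 0.2596] [330. 176.]
t 17.8 trans cm [-0.08 -0.04  7.84] rot deg [0.  0.1 0.1]
```

View pics/s7.png

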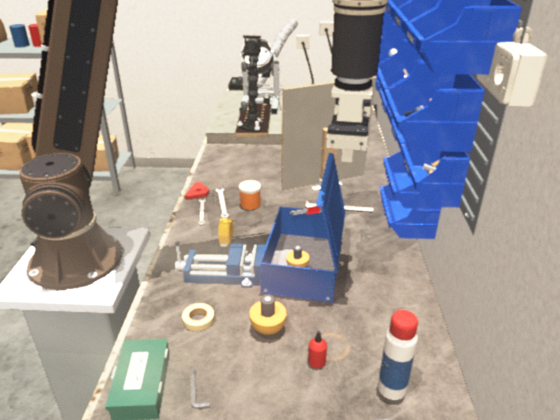

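The tool hangs behind the lid's edge (348,160), clear of the bins and the lid. Descending behind it.

Call:
{"op": "move_arm", "data": {"rows": [{"translation": [0,0,1.5],"rot": [0,0,0],"hand": 1},{"translation": [0,0,3.5],"rot": [0,0,0],"hand": 1},{"translation": [0,0,5.5],"rot": [0,0,0],"hand": 1},{"translation": [0,0,7],"rot": [0,0,0],"hand": 1},{"translation": [0,0,7.8],"rot": [0,0,0],"hand": 1},{"translation": [0,0,7.8],"rot": [0,0,0],"hand": 1},{"translation": [0.5,0,7.8],"rot": [0,0,0],"hand": 1},{"translation": [1,0,7.8],"rot": [0,0,0],"hand": 1}]}}

```text
t: 18.47
eef_pos: [0.6687, -0.003, 0.2422]
ee_rot: [3.141, 0.003, 3.005]
force: [0.3, -0.1, -0.5]
width: 0.0006
gripper_force: 0.0
```

```bash
python3 - <<'E'
from h import *
s=arm.get_state(); print(inv(s['eef_pos']),s['force'])
for th in range(80,-1,-5):
    t=np.radians(th); q=np.array([.085-.14*np.cos(t)+.0095,0,.092+.14*np.sin(t)+.014]); print(th,np.round(R.from_euler('xyz',s['ee_rot']).inv().apply(W(*q)-s['eef_pos'])*100,2))
E
```

```text
[7.89890505e-02 2.74967376e-06 2.42174314e-01] [ 0.29594407 -0.07771893 -0.45937173]
80 [ 0.88  0.   -0.17]
75 [2.07 0.   0.09]
70 [3.24 0.   0.45]
65 [4.37 0.   0.92]
60 [5.45 0.   1.48]
55 [6.49 0.   2.13]
50 [7.46 0.   2.87]
45 [8.36 0.   3.69]
40 [9.19 0.   4.59]
35 [9.93 0.   5.56]
30 [10.59  0.    6.59]
25 [11.16  0.    7.67]
20 [11.63  0.    8.8 ]
15 [12.    0.    9.96]
10 [12.27  0.   11.15]
5 [12.43  0.   12.36]
0 [12.49  0.   13.58]
```

Call:
{"op": "move_arm", "data": {"rows": [{"translation": [0.5,0,-0.1],"rot": [0,0,0],"hand": 1},{"translation": [1.1,0,-0.1],"rot": [0,0,0],"hand": 1},{"translation": [1.6,0,0],"rot": [0,0,0],"hand": 1},{"translation": [2.1,0,0.1],"rot": [0,0,0],"hand": 1},{"translation": [2.7,0,0.3],"rot": [0,0,0],"hand": 1},{"translation": [3.2,0,0.45],"rot": [0,0,0],"hand": 1},{"translation": [3.8,0,0.7],"rot": [0,0,0],"hand": 1},{"translation": [4.4,0,0.9],"rot": [0,0,0],"hand": 1}]}}

```text
t: 19.13
eef_pos: [0.6243, 0.0029, 0.2316]
ee_rot: [3.141, 0.001, 3.004]
force: [2.6, 0.8, 1.8]
width: 0.0008
gripper_force: 1.4
```

```bash
python3 - <<'E'
from h import *
s=arm.get_state(); print(inv(s['eef_pos']),s['force'])
im,d,T=shot('side'); ask('lid_edge','side',T); ask('thumb_pad','side',T)
E
```

```text
[ 3.41828664e-02 -2.21001884e-04  2.31555198e-01] [2.59259412 0.8043228  1.78542082]
pinpoint side lid_edge 0.7 [0.6048 0.0083 0.2426] [312. 182.]
pinpoint side thumb_pad 0.44 [ 0.5735 -0.0256  0.0473] [297. 259.]
```

Call:
{"op": "move_arm", "data": {"rows": [{"translation": [0.5,0,0.3],"rot": [0,0,0],"hand": 1},{"translation": [1.1,0,0.6],"rot": [0,0,0],"hand": 1},{"translation": [1.6,0,0.9],"rot": [0,0,0],"hand": 1},{"translation": [2.1,0,1.2],"rot": [0,0,0],"hand": 1},{"translation": [2.6,0,1.6],"rot": [0,0,0],"hand": 1},{"translation": [3.1,0,2],"rot": [0,0,0],"hand": 1},{"translation": [3.5,0,2.4],"rot": [0,0,0],"hand": 1},{"translation": [4,0,2.8],"rot": [0,0,0],"hand": 1}]}}

```text
t: 19.95
eef_pos: [0.5848, 0.0082, 0.2032]
ee_rot: [3.141, 0.001, 3.005]
force: [2.0, -0.5, 0.1]
width: 0.0005
gripper_force: 0.8
```

Call:
{"op": "move_arm", "data": {"rows": [{"translation": [0.4,0,0.4],"rot": [0,0,0],"hand": 1},{"translation": [0.8,0,0.9],"rot": [0,0,0],"hand": 1},{"translation": [1.2,0,1.4],"rot": [0,0,0],"hand": 1},{"translation": [1.6,0,1.9],"rot": [0,0,0],"hand": 1},{"translation": [1.9,0,2.4],"rot": [0,0,0],"hand": 1},{"translation": [2.2,0,2.9],"rot": [0,0,0],"hand": 1},{"translation": [2.5,0,3.4],"rot": [0,0,0],"hand": 1},{"translation": [2.8,0,4],"rot": [0,0,0],"hand": 1}]}}

```text
t: 20.62
eef_pos: [0.5573, 0.0121, 0.1632]
ee_rot: [3.141, 0.001, 3.004]
force: [0.4, -0.5, 1.3]
width: 0.0004
gripper_force: 0.4
```

```bash
python3 - <<'E'
from h import *
s=arm.get_state(); print(inv(s['eef_pos']),s['force'],s['q'].round(2))
im,d,T=shot('side'); ask('lid_edge','side',T); ask('lid_hinge','side',T)
for th in (25,20,15,10,5,0):
    t=np.radians(th); q=np.array([.085-.14*np.cos(t)+.0095,0,.092+.14*np.sin(t)+.014]); print(th,np.round(R.from_euler('xyz',s['ee_rot']).inv().apply(W(*q)-s['eef_pos'])*100,2))
E
```

```text
[-0.03343443 -0.00030525  0.16319694] [ 0.4051786  -0.47438023  1.2603203 ] [ 0.37  0.23 -0.36  0.   -0.98 -2.08]
pinpoint side lid_edge 0.92 [0.5243 0.0218 0.1642] [277. 207.]
pinpoint side lid_hinge 0.75 [ 0.6747 -0.0013  0.0907] [339. 239.]
25 [-0.11  0.03 -0.2 ]
20 [0.36 0.03 0.93]
15 [0.73 0.03 2.1 ]
10 [1.   0.03 3.29]
5 [1.16 0.03 4.5 ]
0 [1.21 0.03 5.72]
```

Call:
{"op": "move_arm", "data": {"rows": [{"translation": [0.2,0,0.4],"rot": [0,0,0],"hand": 1},{"translation": [0.4,0,0.9],"rot": [0,0,0],"hand": 1},{"translation": [0.5,0,1.4],"rot": [0,0,0],"hand": 1},{"translation": [0.7,0,1.9],"rot": [0,0,0],"hand": 1},{"translation": [0.8,0,2.4],"rot": [0,0,0],"hand": 1},{"translation": [0.9,0,2.8],"rot": [0,0,0],"hand": 1},{"translation": [1,0,3.2],"rot": [0,0,0],"hand": 1},{"translation": [1,0,3.5],"rot": [0,0,0],"hand": 1}]}}

```text
t: 21.43
eef_pos: [0.5474, 0.0134, 0.128]
ee_rot: [3.142, 0.0, 3.004]
force: [0.2, 0.7, 0.1]
width: 0.0004
gripper_force: 0.1
```

Call:
{"op": "move_arm", "data": {"rows": [{"translation": [0,0,0.25],"rot": [0,0,0],"hand": 1},{"translation": [0.1,0,0.5],"rot": [0,0,0],"hand": 1},{"translation": [0.1,0,0.75],"rot": [0,0,0],"hand": 1},{"translation": [0.1,0,1],"rot": [0,0,0],"hand": 1},{"translation": [0.1,0,1.2],"rot": [0,0,0],"hand": 1},{"translation": [0.1,0,1.4],"rot": [0,0,0],"hand": 1},{"translation": [0.1,0,1.5],"rot": [0,0,0],"hand": 1},{"translation": [0.1,0,1.5],"rot": [0,0,0],"hand": 1}]}}

```text
t: 22.1
eef_pos: [0.5467, 0.0135, 0.1134]
ee_rot: [3.142, 0.001, 3.004]
force: [0.0, -0.0, 0.0]
width: 0.0006
gripper_force: 0.0
```

```bash
cat > lid.py <<'E'
from h import *
s=arm.get_state(); print(inv(s['eef_pos']),s['force'],s['t'])
for n in('side','top'):
    im,d,T=shot(n); ask('lid_edge',n,T); P=cloud(n,d,T); c=CR.inv().apply(P.reshape(-1,3)-C).reshape(P.shape)
    h=cv2.cvtColor(im,cv2.COLOR_RGB2HSV); m=(h[...,0]>100)&(h[...,0]<130)&(h[...,1]>120)&(abs(c[...,0])<.08)&(abs(c[...,1])<.115)&(c[...,2]>.07)&(c[...,2]<.14)
    Q=c[m]; 
    if len(Q)>30: k=np.linalg.lstsq(np.c_[Q[:,0]-.085,np.ones(len(Q))],Q[:,2],rcond=None)[0]; r=Q[:,2]-np.c_[Q[:,0]-.085,np.ones(len(Q))]@k; Q=Q[abs(r)<.006]; k=np.linalg.lstsq(np.c_[Q[:,0]-.085,np.ones(len(Q))],Q[:,2],rcond=None)[0]; print(n,len(Q),'tilt deg',np.degrees(np.arctan(-k[0])).round(2),'z at hinge',k[1].round(4),'z at edge',(k[1]-.17*k[0]).round(4))
E
python3 lid.py
```

```text
[-0.04416827 -0.0003289   0.1134016 ] [ 0.00056692 -0.04691243  0.03390896] 22.1
pinpoint side lid_edge 0.56 [0.511 0.02  0.095] [272. 231.]
pinpoint side lid_edge 0.5 [0.4302 0.2998 0.0046] [251. 203.]
side 2968 tilt deg 0.16 z at hinge 0.0967 z at edge 0.0972
pinpoint top lid_edge 0.68 [0.5087 0.0209 0.0908] [273. 217.]
top 1001 tilt deg -0.46 z at hinge 0.0955 z at edge 0.0941
```

The lid is nearly or fully down. A gentle press will make sure it's on its stop.

Call:
{"op": "move_arm", "data": {"rows": [{"translation": [0,0,0.1],"rot": [0,0,0],"hand": 1},{"translation": [0,0,0.2],"rot": [0,0,0],"hand": 1},{"translation": [0,0,0.3],"rot": [0,0,0],"hand": 1},{"translation": [0,0,0.3],"rot": [0,0,0],"hand": 1}]}}

```text
t: 22.63
eef_pos: [0.5467, 0.0135, 0.1104]
ee_rot: [3.141, 0.001, 3.004]
force: [0.5, -0.5, -0.0]
width: 0.0006
gripper_force: 0.0
```

Call:
{"op": "move_arm", "data": {"rows": [{"translation": [0,0,0.05],"rot": [0,0,0],"hand": 1},{"translation": [0,0,0.1],"rot": [0,0,0],"hand": 1},{"translation": [0,0,0.1],"rot": [0,0,0],"hand": 1}]}}

```text
t: 22.88
eef_pos: [0.5468, 0.0136, 0.1096]
ee_rot: [3.141, 0.001, 3.004]
force: [-0.4, 0.6, -0.8]
width: 0.0008
gripper_force: 0.0
```

Call:
{"op": "move_arm", "data": {"rows": [{"translation": [0,0,0.05],"rot": [0,0,0],"hand": 1},{"translation": [0,0,0.1],"rot": [0,0,0],"hand": 1},{"translation": [0,0,0.15],"rot": [0,0,0],"hand": 1},{"translation": [0,0,0.15],"rot": [0,0,0],"hand": 1},{"translation": [0,0,0.15],"rot": [0,0,0],"hand": 1}]}}

```text
t: 23.3
eef_pos: [0.5469, 0.0136, 0.1093]
ee_rot: [3.141, 0.002, 3.005]
force: [-4.3, 0.9, 10.4]
width: 0.0004
gripper_force: 5.0
```

Call:
{"op": "move_arm", "data": {"rows": [{"translation": [0,0,0.05],"rot": [0,0,0],"hand": 1},{"translation": [0,0,0.1],"rot": [0,0,0],"hand": 1},{"translation": [0,0,0.1],"rot": [0,0,0],"hand": 1}]}}

```text
t: 23.55
eef_pos: [0.5469, 0.0136, 0.1092]
ee_rot: [3.141, 0.002, 3.005]
force: [-7.1, 1.2, 17.4]
width: 0.0007
gripper_force: 9.3
```

Firm stop at 95 mm, the closed lid height. Retracting.

Call:
{"op": "move_arm", "data": {"rows": [{"translation": [0,0,-0.4],"rot": [0,0,0],"hand": 1},{"translation": [0,0,-1.5],"rot": [0,0,0],"hand": 1},{"translation": [0,0,-4],"rot": [0,0,0],"hand": 1},{"translation": [0,0,-7],"rot": [0,0,0],"hand": 1},{"translation": [0,0,-10],"rot": [0,0,0],"hand": 1},{"translation": [0,0,-13],"rot": [0,0,0],"hand": 1},{"translation": [0,0,-15],"rot": [0,0,0],"hand": 1},{"translation": [0,0,-15],"rot": [0,0,0],"hand": 1}]}}

```text
t: 24.22
eef_pos: [0.5488, 0.0139, 0.2623]
ee_rot: [3.139, 0.009, 3.005]
force: [1.5, -0.6, 0.6]
width: 0.0005
gripper_force: 0.0
```

```bash
python3 lid.py; python3 - <<'E'
from h import *
im,d,T=shot('side')
for l in('parts_jar','tape_measure','glue_bottle','dome_center','thumb_pad'): ask(l,'side',T)
E
```

```text
[-0.04208818  0.00028577  0.26226667] [ 1.47665926 -0.61629221  0.58190109] 24.2167
pinpoint side lid_edge 0.98 [0.5101 0.0221 0.0971] [272. 230.]
pinpoint side lid_edge 0.23 [0.3797 0.1096 0.0009] [226. 240.]
side 3513 tilt deg 0.1 z at hinge 0.0968 z at edge 0.0971
pinpoint top lid_edge 0.73 [0.5069 0.0196 0.0949] [274. 218.]
top 1546 tilt deg 0.13 z at hinge 0.0949 z at edge 0.0953
pinpoint side parts_jar 0.69 [ 0.6178 -0.2985  0.0018] [316. 360.]
pinpoint side parts_jar 0.66 [0.4246 0.301  0.0045] [250. 203.]
pinpoint side tape_measure 0.85 [0.3808 0.1106 0.0008] [227. 240.]
pinpoint side dome_center 0.88 [ 0.5156 -0.2124  0.0387] [268. 314.]
```

The lid is closed and level, the bystanders haven't moved and the robot is clear.

```bash
python3 -c "
from station import arm; print(arm.job_done())"
```

```text
the job is handed in; nothing more can be done
None
```

The smaller brass dome is seated stem up in the black ring, the stay was broken at its thumb pad, and the lid was then lowered and measured closed and level; I handed the job in at about 24 s with the jar, tape measure and glue bottle unmoved.

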